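# Seat the keyed tube block in the dry-block heater and start it

### The job

Lift the aluminium tube block off its grey parking stand by its black grip and lower it into the well of the white heater, its red stripe to the same side as the red line on the heater. Work it gently along the well, without forcing it, until the key under it finds its slot and the block drops fully home; then let go of it and press the green start button gently all the way down. Leave the other things on the bench where they are.

Things in the scene. Friction and masses are not known exactly. Their poses are not given: they have to be found in the camera images.
- tube_block: Loose aluminium tube block, about 0.35 kg, six bores in its top. Origin: centre of its footprint, level with the underside of its key. Key (foot): 20 (x) x 16 (y) x 8 high, centred at x = +8, y = 0. Body 52 (x) x 60 (y), z 8 to 48 mm. A red stripe on top marks the +x side. It starts on the parking stand with its key in the stand's recess.
- grip (a point): Middle of the black upright grip plate on top of the tube block, 72 mm above the block's origin. The plate is 12 thick (x) x 44 long (y), z 48 to 84 mm of the block; pinch it across x from above. Axes as the block's.
- stand: Grey parking stand, fixed, 78 (x) x 84 (y) x 14 high; origin at the centre of its underside. The block rests on its top (z = 14 mm) with the key hanging in a 28 x 24 mm recess.
- heater: White dry-block heater, fixed, 130 (x) x 150 (y) x 62 high; origin at the centre of its underside. Its x points to its back, away from the robot; the button is on the top near the front. A red line on the top runs along the well's +x edge: the block goes in with its x along the heater's x. Force between block and heater must stay below 35 N; walls and floor do not give.
- well (a point): Centre of the well's open mouth, heater x = +12, y = 0, z = 62 mm; axes as the heater's. The well is 56 (x) x 92 (y) and 36 deep, so the block has 2 mm play each way in x and 16 mm each way in y.
- well_floor (a point): Centre of the well's floor, heater z = 26 mm: a rigid plate with a slot 26 (x) x 19 (y), 10 deep, for the key, centred 8 mm to +x; its y lies up to 12 mm either side of this point, differs each time and is not reported. Off the slot the block rides on its key, origin level with this point; pressed with about 5 N and slid along y it finds the slot; home, its origin is 8 mm below.
- start (a joint): Travel of the green start button, m: 0 released, 0.006 fully down (a spring, about 4 N at the bottom).
- start_top (a point): Centre of the top face of the green start button (26 mm across) on the heater's top, near its front (-x) edge; pressed straight down.
- dropper: Brown dropping bottle with a red-brown rubber top, 37 x 37 x 116 mm, standing right of the parking stand; a bystander. Origin at the centre of its underside.
- book: Small flat yellow indicator-paper book, 40 x 75 x 9 mm, left of the parking stand; a bystander. Origin at the centre of its underside.
- timer: White bench timer with three keys, 60 x 66 x 18 mm, on the left; a bystander. Origin at the centre of its underside.
- burette_a: Tall glass burette on its storage bottle (middle, clear glass), fixed; bottle about 140 mm across with a side tube whose stopcock reaches 130 mm to its front (-x) at 0.28 to 0.36 m height, and a column over 0.6 m high: an obstacle to go round. Origin at the middle of its underside.
- burette_b: Tall glass burette on its storage bottle (nearest the heater, on its left, clear glass), fixed; bottle about 140 mm across with a side tube whose stopcock reaches 130 mm to its front (-x) at 0.28 to 0.36 m height, and a column over 0.6 m high: an obstacle to go round. Origin at the middle of its underside. On the other side, at y = -0.28 m, stands a fixed wire grid screen, 0.9 m high.
Not all that is in view belongs to the job. There is more than one size of the tube_block; the job needs the larger.

How it is judged (in metres and radians):
On the way, in this order (a step that is already met when the one before it is completed fails the run):
1. the tube block is lifted off its stand (z of tube_block in the frame of stand above 0.03 m and contact force between tube_block and the fingers above 1 N), for 0.1 s.
2. the block is fully home in the well (z of tube_block in the frame of heater between 0.014 and 0.02 m and x of tube_block in the frame of heater between 0.006 and 0.018 m and y of tube_block in the frame of heater between -0.017 and 0.017 m and angle between tube_block's own z axis and vertical below 0.06 rad and angle between the x axis of tube_block and the x axis of heater, either way round below 0.12 rad), for 0.2 s.
3. the start button is pressed all the way down with the block home (all of step 2 and value of joint start above 0.0048 m), for 0.05 s.
At the end, for the whole second after the job is handed in: The block is home in the heater's well: origin at most 20 mm above the heater's underside (18 is home, 26 rides on the key), within 6 mm of the well's centre in x and 17 mm in y, tilt under 0.06 rad, x axes within 0.12 rad, at rest; the button is up again (all of step 2 and linear speed of tube_block below 0.01 m/s and value of joint start below 0.0012 m); the robot touches nothing.
It fails at once if the block is forced: more than 35 N between block and heater (contact force between tube_block and heater above 35 N).
It fails at once if the start button is hit hard: more than 30 N (contact force between the arm and heater above 30 N).
It fails at once if a bystander is shifted by more than 20 mm (distance of any of dropper, book, timer from where it was at the start of the episode above 0.02 m).
It also fails if it takes over 61 s, if anything falls off the work surface, if the arm or the gripper's body presses on something with over 40 N, if the wrist force passes 120 N, or if a joint passes its speed limit or range.

### The arm

A 6-joint arm with a two-finger parallel gripper is mounted at the origin on a cart in front of the work surface, level with it; the furniture and walls round the work are solid. World frame = base frame: x ahead of the robot, y to its left, z up, the work surface at z = 0. Lengths are in mm, angles in degrees, forces in N, time in s.
With the tool pointing down it reaches from about 300 to 850 mm from the base axis. Payload 4.2 kg.
Tool frame: the origin (TCP) lies on the centre line of the jaws, within the pads' length; the fingertips stand 14 mm ahead of it and the grasp point (between the pads) lies 5 mm behind it (env.finger_overhang is the z of the fingertips in the tool frame, in mm); z points along the fingers, y is the line along which they close (so a half turn about z gives the same grasp; the last joint's range is limited). The gripper opens to 91 mm and grips with 3 to 60 N. Pads are 32 mm wide; open, the fingers measure 118 mm over their backs; the gripper's body (76 mm by 178 mm) begins 60 mm behind the grasp point.
Start: joints at [72.021, 18.312, 89.639, -0, 72.044, -1.146], TCP at [166.517, 550.376, 227.976] pointing down, gripper open.
Joint ranges: [-177.97, 177.97], [-48.28, 115.42], [12.27, 149.76], [-77.06, 257.06], [2.81, 150.46], [-146.56, 146.56]. Speed limits (degrees/s): [147.25, 147.25, 180, 180, 180, 180].

### API

Orientations are given as [roll, pitch, yaw] about the fixed x, y, z axes, in that order (R = Rz(yaw) Ry(pitch) Rx(roll)).
In Python, from workcell import sensors, viewer, env gives the robot as it stands. The module is installed in compiled form; this text tells all that it offers.
- The arm moves only by the tool step_arm, never from a script. Its argument "plan" is one flat list of numbers, 6 for each row, row after row: the shift along the tool's x, y, z in cm, then the turn, a rotation vector about the tool's x, y, z in rad. In form: [x, y, z, wx, wy, wz, x, y, z, wx, wy, wz, ...]. A call has 1 to 5 rows; each row shifts and turns the commanded pose from where the row before left it, along the tool's axes as they then stand; what a row does not reach is not made up. A row lasts 1/12 s, in which the tool goes at most 41.7 mm and 7.16 degrees, less where a joint would pass 70% of its speed; a pose out of reach is approached as far as the arm can. A call is refused whole if a number of a shift passes 4.17 or a number of a turn 0.125, either way. A call with a gripper value outside its range is refused whole. "hand" is the finger opening in cm, from 0 to 9.12, set as the call begins (left out, the last holds). The fingers move at their own pace and stop on an object; "newtons" is the grip in N (left out, the last holds). Time passes only in rows, so rows that do not move let the fingers close. It gives the time, the measured TCP pose, the force, the opening and the grip force at its end, in the units of the state.
- sensors.state(): the state, without advancing time (a new reading comes with each control period).
- viewer.grab_frame(name): name is "scene" or "top" or "wrist"; returns a dict with "img" (384x512x3 uint8, red, green, blue), "fx", "fy", "cx", "cy" (pixels), "k1" (the pictures are not rectified: a ray, as slopes to the right and down, at radius r is drawn at 1 + k1 r^2 times it, then the intrinsics apply), "position" and "attitude" of the camera in the world. Camera axes: x right, y down, z forward; pixel columns grow to the right and rows downward; lengths in mm; the calibration is good to about 2 mm. A picture is of the moment at which its call begins. There is no depth.
- env.job_done(): hands the job in; it is judged then, once.
Trained networks look in a picture, given as the dict that the camera call returned (one of the last four; its "shot" number tells which), for a name from the list of things; names that differ only in an ending like _2 or _b are one class to them, and where a whole thing is asked for, a point or a joint stands for the part that bears it (a point fixed in the world has none). Each returns a list of dicts, best first, with "score" (0 to 1); they miss things now and then, are a little off and sometimes report something else, mostly with a low value. They report only what shows in the picture. A call takes as long as a camera call. They do not tell look-alikes from the thing itself.
- viewer.boxes_of(name, picture): "location" ([column, row] in pixels, amid what is visible of it).
- viewer.pinpoint(name, picture): "location" ([column, row] in pixels: a listed point, or the origin of a listed thing).
The state is a dict: "time_s": time; "qpos": joint angles; "qvel": joint speeds; "effort": joint torques, N m; "ee_pos": TCP position; "ee_rot": TCP orientation; "force": force on the tool from outside, world axes, zero at the start; "torque": the same for the moment, N m; "gripper_width": finger opening in mm; "gripper_force": force on a finger pad.
Only numpy, scipy, OpenCV 4.12 (cv2) and the standard library are available. Lean on these libraries where they do the work, as an engineer would, in place of code of your own. Each camera call takes 0.05 s, during which the arm holds its last target. There are 200 camera calls.

## Working session

There is one attempt and no reset: what is moved stays moved. The work goes in short steps, Python scripts to look and compute and a tool call to move; the robot and the scene stay as the last step left them, time stands still between calls to the robot, and variables do not carry over. Pictures are saved under pics/ and viewed, at most 12 in all, crops included, and the job is handed in when it is done.

Besides the shell and the picture viewer there is one more tool, called after ">>>" as name(argument=value, ...) on one line, values as JSON. step_arm: Moves the arm, as the interface text tells. Its arguments: {"type":"object","properties":{"plan":{"type":"array","items":{"type":"number"}},"hand":{"type":"number"},"newtons":{"type":"number"}},"required":["plan"]}

```bash
mkdir -p pics; cat > h.py <<'E'
from workcell import sensors, viewer, env
import numpy as np, cv2
from scipy.spatial.transform import Rotation as R
def Rm(a):
    a=np.array(a,float)
    if a.shape==(3,3): return a
    if a.size==4: return R.from_quat(a).as_matrix()
    return R.from_euler('xyz',a,degrees=True).as_matrix()
def ray(f,p):
    d=np.array([(p[0]-f['cx'])/f['fx'],(p[1]-f['cy'])/f['fy']]); u=d.copy()
    for _ in range(20): u=d/(1+f['k1']*(u@u))
    return np.array(f['position'],float), Rm(f['attitude'])@np.array([u[0],u[1],1.])
def atz(f,p,z):
    o,d=ray(f,p); return o+d*(z-o[2])/d[2]
def proj(f,P):
    c=Rm(f['attitude']).T@(np.array(P,float)-np.array(f['position']))
    u=c[:2]/c[2]; u=u*(1+f['k1']*(u@u)); return np.array([u[0]*f['fx']+f['cx'],u[1]*f['fy']+f['cy']])
def save(f,n): cv2.imwrite('pics/'+n+'.png',f['img'][:,:,::-1])
E
python3 - <<'E'
from h import *
for n in ['top','scene']:
    f=viewer.grab_frame(n); save(f,n+'0')
    print(n,f['attitude'],f['position'],f['fx'],f['k1'])
    for k,z in [('tube_block',14),('grip',86),('stand',0),('heater',0),('well',62),('start_top',68),('dropper',0),('book',0),('timer',0),('burette_a',0),('burette_b',0)]:
        for d in viewer.pinpoint(k,f)[:3]:
            print(k,round(d['score'],2),np.round(d['location']),np.round(atz(f,d['location'],z)))
print(sensors.state())
E
cd pics; python3 -c "
import cv2,numpy as np
cv2.imwrite('both.png',np.vstack([cv2.imread('top0.png'),cv2.imread('scene0.png')])[:, :]) "
```

```text
top [-1.73107425e+02 -1.72275324e-01 -9.01862109e+01] [ 486.62338795   25.5108152  1154.37101156] 430.28043004749725 -0.13940317761751964
tube_block 0.96 [304. 249.] [ 466. -109.   14.]
tube_block 0.67 [313. 125.] [ 801. -141.   14.]
tube_block 0.31 [305. 172.] [ 670. -117.   14.]
grip 0.64 [315. 110.] [ 822. -138.   86.]
grip 0.56 [300. 249.] [466. -93.  86.]
stand 0.93 [299. 249.] [466. -99.   0.]
heater 0.63 [305. 183.] [ 644. -117.    0.]
heater 0.33 [156. 268.] [416. 283.   0.]
well 0.94 [305. 171.] [ 666. -110.   62.]
start_top 0.49 [324. 193.] [ 609. -159.   68.]
book 0.57 [256. 258.] [444.  15.   0.]
timer 0.58 [158. 262.] [431. 279.   0.]
burette_a 0.24 [254. 257.] [445.  21.   0.]
burette_b 0.24 [254. 257.] [445.  21.   0.]
scene [-1.40564502e+02  8.93701742e-02 -4.84131116e+01] [ 136.1685523  -403.70731589  856.84699296] 360.58551093666307 0.018992903225792425
tube_block 0.61 [257. 268.] [ 461. -106.   14.]
grip 0.8 [257. 252.] [ 463. -102.   86.]
stand 0.95 [255. 268.] [460. -98.   0.]
heater 0.74 [305. 232.] [ 638. -127.   -0.]
well 0.66 [305. 211.] [ 654. -106.   62.]
s
[... 183 characters left out ...]
155. 200.] [428. 279.   0.]
{'time_s': 1.2, 'qpos': array([ 7.20184170e+01,  1.83104445e+01,  8.96389753e+01,  3.69875030e-05,
        7.20425688e+01, -1.14829668e+00]), 'qvel': array([ 0.02236316, -0.00791719, -0.04110787,  0.06805688,  0.00794892,
        0.00844051]), 'effort': array([ 7.51175194e-04, -4.12361133e+01, -2.32236707e+01,  7.28843641e-02,
        3.75604152e-02, -2.52398998e-06]), 'ee_pos': array([166.54155587, 550.37563766, 227.99069834]), 'ee_rot': array([1.79991990e+02, 1.25368621e-04, 1.63166702e+02]), 'force': array([-0.09789801,  0.51424347,  0.05736188]), 'torque': array([ 0.03012246,  0.01469162, -0.01880617]), 'gripper_force': 0.0, 'gripper_width': 91.36801186166451}
```

View pics/top0.png

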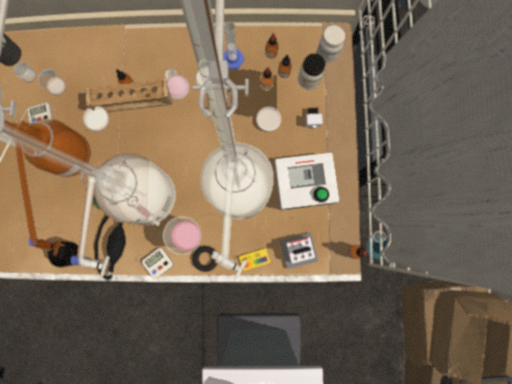

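View pics/scene0.png

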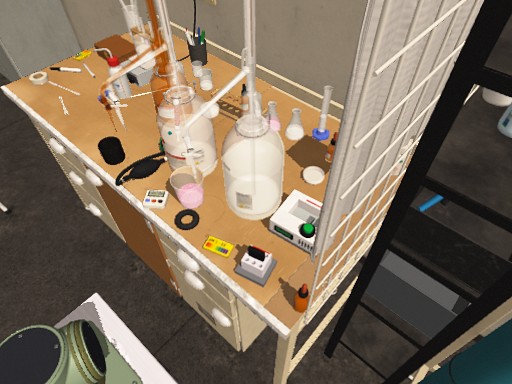

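```bash
python3 - <<'E'
from h import *
a=cv2.imread('pics/top0.png')[135:285,180:360]; cv2.imwrite('pics/c1.png',cv2.resize(a,None,fx=4.4,fy=4,interpolation=cv2.INTER_CUBIC)[:,:])
f=viewer.grab_frame('top')
for p in [(240,268),(230,262),(238,175),(270,185),(105,268),(62,252),(118,190)]: print(p,[np.round(atz(f,p,z)) for z in (0,200,320)])
E
```

```text
(240, 268) [array([416.,  59.,   0.]), array([428.,  53., 200.]), array([435.,  50., 320.])]
(230, 262) [array([432.,  85.,   0.]), array([441.,  75., 200.]), array([447.,  69., 320.])]
(238, 175) [array([666.,  64.,   0.]), array([635.,  57., 200.]), array([616.,  53., 320.])]
(270, 185) [array([638., -22.,   0.]), array([612., -14., 200.]), array([596.,  -9., 320.])]
(105, 268) [array([413., 424.,   0.]), array([426., 355., 200.]), array([434., 313., 320.])]
(62, 252) [array([455., 548.,   0.]), array([460., 457., 200.]), array([464., 403., 320.])]
(118, 190) [array([625., 393.,   0.]), array([601., 330., 200.]), array([587., 291., 320.])]
```

View pics/c1.png

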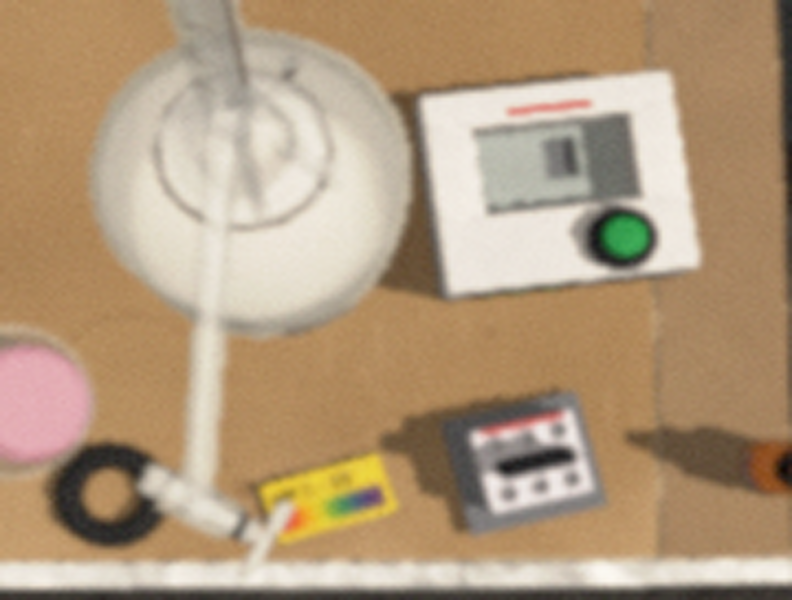

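```bash
cat >> h.py <<'E'
def cp(f,p,z): return atz(f,(180+p[0]/4.4-.4,135+p[1]/4-.4),z)[:2]
def rect(P):
    P=np.array(P); c=P.mean(0); v=(P[0]-P[3])+(P[1]-P[2]); w=(P[0]-P[1])+(P[3]-P[2])
    return np.round(c,1), [round(float(a),1) for a in (np.degrees(np.arctan2(v[1],v[0])),np.degrees(np.arctan2(-w[0],w[1])),np.hypot(*v)/2,np.hypot(*w)/2)]
def rows(pos,yaw,n=None):
    s=sensors.state(); p=np.array(s['ee_pos']); y=s['ee_rot'][2]
    dy=(yaw-y+180)%360-180; d=np.array(pos)-p
    n=n or int(max(np.ceil(np.linalg.norm(d)/38),np.ceil(abs(dy)/6.5)))
    for i in range(n):
        a=R.from_euler('xyz',[180,0,y+dy*i/n],degrees=True).as_matrix()
        print(','.join('%g'%v for v in np.round(a.T@d/n/10,2)+0.),',0,0,%g,'%round(-np.radians(dy/n),3))
E
python3 - <<'E'
from h import *
f=viewer.grab_frame('top')
print('heater',rect([cp(f,p,62) for p in [(420,92),(672,72),(700,265),(447,297)]]))
print('well',rect([cp(f,p,62) for p in [(474,130),(629,115),(640,194),(490,213)]]))
print('stand',rect([cp(f,p,14) for p in [(443,420),(577,392),(605,503),(470,532)]]))
print('block',rect([cp(f,p,62) for p in [(470,427),(575,408),(597,495),(490,515)]]))
print('grip',cp(f,(535,459),98), cp(f,(500,465),98),cp(f,(574,455),98))
print('button',cp(f,(627,238),70)); print('slot',cp(f,(563,158),26))
E
```

```text
heater (array([ 643.1, -115.1]), [6.1, 6.3, 130.1, 149.6])
well (array([ 654.7, -114.2]), [7.5, 6.9, 53.2, 90.5])
stand (array([463. , -96.4]), [12.1, 12.6, 75.0, 83.1])
block (array([464.3, -96.5]), [11.7, 10.9, 56.3, 62.4])
grip [466.32485858 -93.57737227] [462.81899979 -74.04649581] [ 468.58562392 -115.37326463]
button [ 605.03795645 -152.17425411]
slot [ 663.48866887 -121.65223096]
```

```bash
cat >> h.py <<'E'
def path(wps,start=None):
    """wps: list of (pos,yaw,n); straight legs"""
    s=sensors.state(); p,y=np.array(s['ee_pos']),s['ee_rot'][2]
    if start is not None: p,y=np.array(start[0],float),start[1]
    out=[]
    for q,yy,n in wps:
        d=np.array(q)-p; dy=(yy-y+180)%360-180
        n=n or int(max(np.ceil(np.linalg.norm(d)/38),np.ceil(abs(dy)/6.5)))
        for i in range(n):
            a=R.from_euler('xyz',[180,0,y+dy*i/n],degrees=True).as_matrix()
            out.append(list(np.round(a.T@d/n/10,2)+0.)+[0,0,float(np.round(-np.radians(dy/n),3))])
        p,y=np.array(q,float),yy
    for i in range(0,len(out),5): print(str([('%g'%v if v else '0') for r in out[i:i+5] for v in r]).replace("'",'').replace(' ',''))
E
python3 - <<'E'
from h import *
P=lambda r,a,z:(r*np.cos(np.radians(a)),r*np.sin(np.radians(a)),z)
w=[(P(340,73,400),163,8)]
for a,y in [(55,150),(37,137),(19,124),(1,112),(-11.5,102)]: w.append((P(340,a,400),y,3))
w.append(((465,-95,300),102,5))
path(w)
E
```

```text
[-0.01,-2.94,-2.15,0,0,0,-0.01,-2.94,-2.15,0,0,0,-0.01,-2.94,-2.15,0,0,0,-0.02,-2.94,-2.15,0,0,0,-0.02,-2.94,-2.15,0,0,0]
[-0.02,-2.94,-2.15,0,0,0,-0.02,-2.94,-2.15,0,0,0,-0.02,-2.94,-2.15,0,0,0,-3.5,-0.55,0,0,0,0.076,-3.53,-0.29,0,0,0,0.076]
[-3.55,-0.02,0,0,0,0.076,-3.44,-0.86,0,0,0,0.076,-3.5,-0.6,0,0,0,0.076,-3.53,-0.33,0,0,0,0.076,-3.35,-1.15,0,0,0,0.076]
[-3.43,-0.9,0,0,0,0.076,-3.49,-0.64,0,0,0,0.076,-3.24,-1.44,0,0,0,0.07,-3.33,-1.21,0,0,0,0.07,-3.41,-0.98,0,0,0,0.07]
[-2.19,-1.13,0,0,0,0.058,-2.26,-1,0,0,0,0.058,-2.31,-0.87,0,0,0,0.058,-1.08,2.47,2,0,0,0,-1.08,2.47,2,0,0,0]
[-1.08,2.47,2,0,0,0,-1.08,2.47,2,0,0,0,-1.08,2.47,2,0,0,0]
```

>>> step_arm(plan=[0, -2.94, -2.15, 0, 0, 0, 0, -2.94, -2.15, 0, 0, 0, 0, -2.94, -2.15, 0, 0, 0, 0, -2.94, -2.15, 0, 0, 0, 0, -2.94, -2.15, 0, 0, 0], hand=6)

```text
time_s: 1.72
ee_pos: [123.5, 408.2, 336.3]
ee_rot: [-180.0, 0.0, 163.2]
force: [0.2, 0.0, 0.4]
gripper_width: 61.4
gripper_force: 0.0
```

>>> step_arm(plan=[0, -2.94, -2.15, 0, 0, 0, 0, -2.94, -2.15, 0, 0, 0, 0, -2.94, -2.15, 0, 0, 0, -3.5, -0.55, 0, 0, 0, 0.076, -3.53, -0.29, 0, 0, 0, 0.076])

```text
time_s: 2.13
ee_pos: [161.3, 293.8, 402.1]
ee_rot: [179.7, 0.0, 154.6]
force: [1.1, 0.1, -0.4]
gripper_width: 59.8
gripper_force: 0.0
```

>>> step_arm(plan=[-3.55, -0.02, 0, 0, 0, 0.076, -3.44, -0.86, 0, 0, 0, 0.076, -3.5, -0.6, 0, 0, 0, 0.076, -3.53, -0.33, 0, 0, 0, 0.076, -3.35, -1.15, 0, 0, 0, 0.076])

```text
time_s: 2.55
ee_pos: [289.2, 172.8, 399.8]
ee_rot: [179.9, 0.0, 132.5]
force: [-0.0, 0.4, -0.4]
gripper_width: 60.1
gripper_force: 0.0
```

Good tracking; continue.

>>> step_arm(plan=[-3.43, -0.9, 0, 0, 0, 0.076, -3.49, -0.64, 0, 0, 0, 0.076, -3.24, -1.44, 0, 0, 0, 0.07, -3.33, -1.21, 0, 0, 0, 0.07, -3.41, -0.98, 0, 0, 0, 0.07])

```text
time_s: 2.97
ee_pos: [339.0, 4.6, 400.1]
ee_rot: [180.0, 0.0, 111.7]
force: [0.9, 0.2, -0.4]
gripper_width: 59.7
gripper_force: 0.0
```

>>> step_arm(plan=[-2.19, -1.13, 0, 0, 0, 0.058, -2.26, -1, 0, 0, 0, 0.058, -2.31, -0.87, 0, 0, 0, 0.058, -1.08, 2.47, 2, 0, 0, 0, -1.08, 2.47, 2, 0, 0, 0])

```text
time_s: 3.38
ee_pos: [385.5, -79.9, 361.1]
ee_rot: [179.7, 0.1, 101.8]
force: [0.1, 0.1, 0.8]
gripper_width: 60.0
gripper_force: 0.0
```

>>> step_arm(plan=[-1.08, 2.47, 2, 0, 0, 0, -1.08, 2.47, 2, 0, 0, 0, -1.08, 2.47, 2, 0, 0, 0, 0, 0, 0, 0, 0, 0, 0, 0, 0, 0, 0, 0])

```text
time_s: 3.8
ee_pos: [464.3, -94.6, 298.4]
ee_rot: [-179.8, -0.1, 102.0]
force: [0.4, -0.1, -0.1]
gripper_width: 59.8
gripper_force: 0.0
```

```bash
python3 - <<'E'
from h import *
f=viewer.grab_frame('wrist'); save(f,'w1')
print(f['position'],f['attitude'])
for k,z in [('grip',78),('stand',0),('tube_block',6),('well',62),('start_top',70)]:
  for d in viewer.pinpoint(k,f)[:2]: print(k,round(d['score'],2),np.round(d['location']),np.round(atz(f,d['location'],z),1))
cv2.imwrite('pics/w1b.png',cv2.resize(cv2.imread('pics/w1.png'),(800,600)))
path([((465,-95,150),102,None)])
E
```

```text
[449.11437332 -22.67104076 456.00912623] [165.12355084   0.20053841  11.98922227]
grip 0.95 [256. 172.] [ 464.7 -100.    78. ]
grip 0.73 [505. 242.] [ 787.5 -122.    78. ]
tube_block 0.98 [255. 162.] [ 464.1 -100.4    6. ]
tube_block 0.82 [476. 237.] [ 805.8 -141.     6. ]
well 0.63 [403. 211.] [ 656.8 -112.6   62. ]
start_top 0.83 [360. 236.] [ 610.4 -153.5   70. ]
[-0.02,0.03,3.78,0,0,0,-0.02,0.03,3.78,0,0,0,-0.02,0.03,3.78,0,0,0,-0.02,0.03,3.78,0,0,0]
```

View pics/w1b.png

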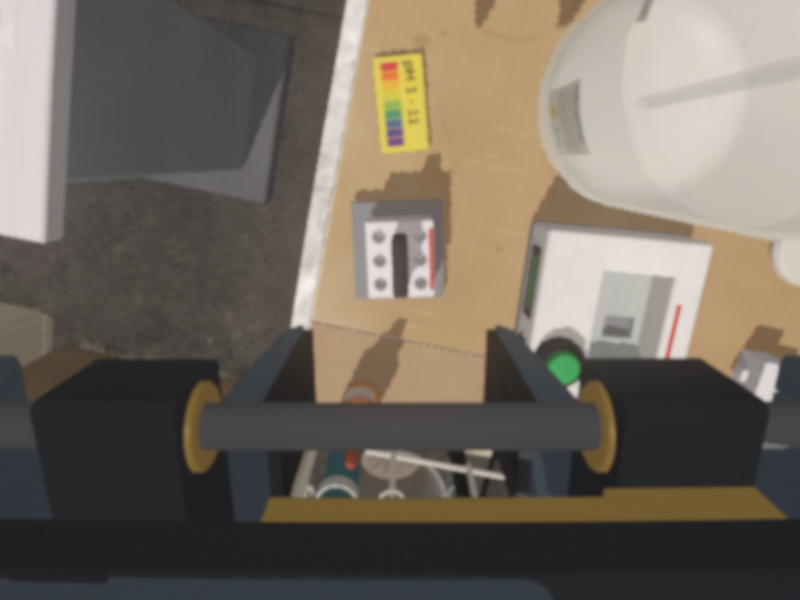

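```bash
python3 - <<'E'
from h import *
import glob
f=viewer.grab_frame('wrist')
k=1.5625
g=lambda u,v,z: np.round(atz(f,(u/k,v/k),z)[:2],1)
print('plate top ends',g(400,236,90),g(400,297,90))
print('block top corners',rect([g(432,221,54),g(437,297,54),g(367,298,54),g(365,222,54)]))
print('stand',g(443,201,14),g(443,298,14),g(352,203,14))
print('well corners',g(606,271,62),g(674,277,62)); print('slot',g(618,327,26)); print('btn',g(564,368,70))
print('line',g(681,306,62),g(668,358,62))
E
```

```text
plate top ends [460.5 -74.3] [ 469.9 -118.5]
block top corners (array([466. , -98.3]), [12.8, 14.6, 54.5, 61.5])
stand [492.6 -48.3] [ 512.1 -131.3] [417.3 -66. ]
well corners [625.9 -71.5] [680.7 -64.8]
slot [ 668.2 -122.1]
btn [ 613.6 -154.5]
line [694.5 -86.3] [ 699.4 -131. ]
```

>>> step_arm(plan=[0, 0, 3.78, 0, 0, 0, 0.05, 0, 3.78, 0, 0, 0, 0.05, 0, 3.78, 0, 0, 0, 0.05, 0, 3.5, 0, 0, 0, 0, 0, 0, 0, 0, 0])

```text
time_s: 4.57
ee_pos: [459.1, -92.0, 146.4]
ee_rot: [-179.3, -0.3, 102.0]
force: [-0.8, 0.0, -0.4]
gripper_width: 59.8
gripper_force: 0.0
```

```bash
python3 - <<'E'
from h import *
f=viewer.grab_frame('wrist'); save(f,'w2')
print(sensors.state()['ee_pos'])
for k,z in [('grip',78),('stand',0),('tube_block',6)]:
  for d in viewer.pinpoint(k,f)[:2]: print(k,round(d['score'],2),np.round(d['location']),np.round(atz(f,d['location'],z),1))
E
```

```text
[461.578884   -92.50728804 149.64186641]
grip 0.61 [261. 219.] [463.3 -98.6  78. ]
tube_block 0.87 [261. 195.] [ 464.3 -100.6    6. ]
```

View pics/w2.png

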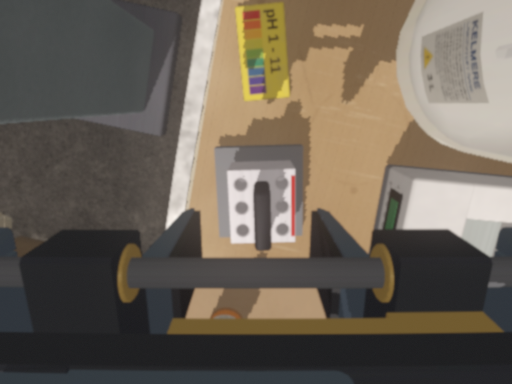

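>>> step_arm(plan=[0, 0, 0, 0, 0, 0])

```text
time_s: 4.85
ee_pos: [465.8, -93.5, 154.1]
ee_rot: [179.7, 0.1, 102.0]
force: [-0.7, 0.1, 0.3]
gripper_width: 60.2
gripper_force: 0.0
```

```bash
python3 - <<'E'
from h import *
print(sensors.state()['ee_pos'])
f=viewer.grab_frame('wrist')
for z,p in [(90,(261.5,184)),(90,(262.5,249)),(54,(230,164)),(54,(296,162)),(54,(297,241)),(54,(229,243))]: print(np.round(atz(f,p,z),1))
path([((465,-97,110),102.3,None),((465,-97,73),102.3,None)])
E
```

```text
[465.7708769  -93.49578053 154.11675623]
[465.9 -74.2  90. ]
[ 477.  -121.7   90. ]
[440.9 -72.   54. ]
[491.5 -59.7  54. ]
[ 508.4 -124.9   54. ]
[ 452.7 -138.5   54. ]
[-0.17,-0.06,2.19,0,0,-0.003,-0.17,-0.06,2.19,0,0,-0.003,0,0,3.7,0,0,0]
```

>>> step_arm(plan=[-0.12, -0.03, 1.5, 0, 0, 0, -0.12, -0.03, 1.5, 0, 0, 0, -0.1, 0, 1, 0, 0, 0, 0, 0, 0, 0, 0, 0, 0, 0, 0, 0, 0, 0])

```text
time_s: 5.32
ee_pos: [464.6, -96.7, 112.4]
ee_rot: [179.9, 0.0, 102.0]
force: [-0.0, -0.6, -0.2]
gripper_width: 60.2
gripper_force: 0.0
```

```bash
python3 - <<'E'
from h import *
f=viewer.grab_frame('wrist'); save(f,'w3'); s=sensors.state()
print(s['ee_pos'],s['ee_rot'])
for d in viewer.pinpoint('grip',f)[:2]: print(round(d['score'],2),np.round(d['location']),np.round(atz(f,d['location'],78),1))
for P in [(465,-96.5,90),(460.4,-75,90),(469.6,-118,90)]: print(proj(f,P))
cv2.imwrite('pics/w3b.png',cv2.resize(f['img'][100:350,120:400,::-1],None,fx=2.5,fy=2.4))
E
```

```text
[464.96397588 -96.71760416 112.70567078] [1.79881506e+02 4.88070842e-02 1.01971720e+02]
0.76 [255. 228.] [464.1 -98.2  78. ]
0.74 [481. 268.] [613.9 -95.6  78. ]
[256.72765832 232.70363228]
[256.70621182 196.43813024]
[256.74703998 266.81590276]
```

View pics/w3b.png

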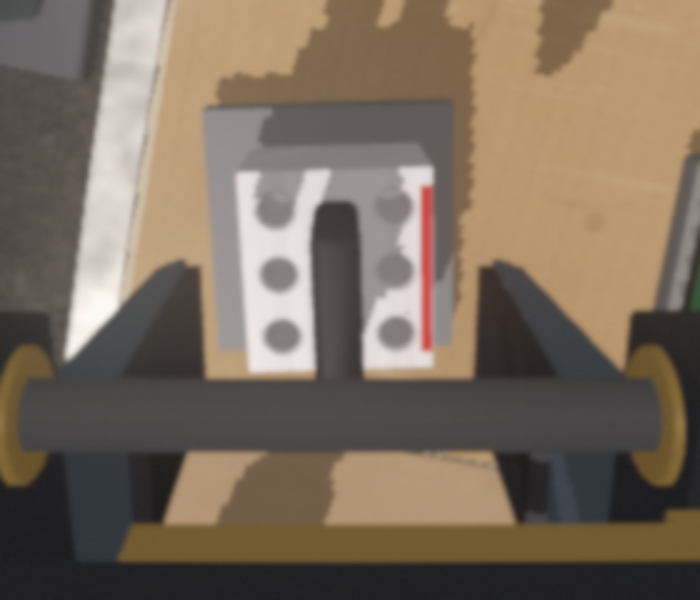

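>>> step_arm(plan=[-0.05, 0, 1.2, 0, 0, 0, 0, 0, 1.2, 0, 0, 0, 0, 0, 1.0, 0, 0, 0, 0, 0, 0.55, 0, 0, 0, 0, 0, 0, 0, 0, 0])

```text
time_s: 5.83
ee_pos: [464.1, -96.9, 71.8]
ee_rot: [-180.0, -0.0, 102.0]
force: [0.1, -0.4, -0.6]
gripper_width: 60.2
gripper_force: 0.0
```

>>> step_arm(plan=[0, 0, 0, 0, 0, 0, 0, 0, 0, 0, 0, 0, 0, 0, 0, 0, 0, 0, 0, 0, 0, 0, 0, 0, 0, 0, 0, 0, 0, 0], hand=0.5, newtons=20)

```text
time_s: 6.25
ee_pos: [464.4, -97.1, 72.4]
ee_rot: [180.0, 0.0, 102.0]
force: [-0.1, 0.1, 0.1]
gripper_width: 29.4
gripper_force: 0.0
```

>>> step_arm(plan=[0, 0, 0, 0, 0, 0, 0, 0, 0, 0, 0, 0])

```text
time_s: 6.42
ee_pos: [464.2, -97.0, 72.2]
ee_rot: [180.0, 0.0, 102.0]
force: [1.6, -0.5, -0.3]
gripper_width: 16.1
gripper_force: 0.0
```

>>> step_arm(plan=[0, 0, 0, 0, 0, 0, 0, 0, 0, 0, 0, 0, 0, 0, 0, 0, 0, 0], newtons=35)

```text
time_s: 6.67
ee_pos: [464.2, -97.0, 72.1]
ee_rot: [180.0, -0.0, 102.0]
force: [-0.5, 0.6, 1.2]
gripper_width: 12.0
gripper_force: 35.0
```

>>> step_arm(plan=[0, 0, -0.5, 0, 0, 0, 0, 0, -1, 0, 0, 0, 0, 0, -1.5, 0, 0, 0, 0, 0, -2, 0, 0, 0, 0, 0, -2, 0, 0, 0])

```text
time_s: 7.08
ee_pos: [463.2, -96.8, 142.1]
ee_rot: [-179.9, -0.1, 102.0]
force: [-0.1, -0.4, -3.9]
gripper_width: 11.8
gripper_force: 35.0
```

>>> step_arm(plan=[0, 0, -2, 0, 0, 0, 0, 0, -1, 0, 0, 0, 0, 0, 0, 0, 0, 0, 0, 0, 0, 0, 0, 0])

```text
time_s: 7.42
ee_pos: [463.8, -96.9, 171.9]
ee_rot: [-180.0, -0.0, 102.0]
force: [0.9, 0.3, -3.2]
gripper_width: 11.8
gripper_force: 35.0
```

```bash
python3 - <<'E'
from h import *
s=sensors.state(); print(s['ee_pos'],s['ee_rot'],s['force'],s['gripper_width'],s['gripper_force'])
f=viewer.grab_frame('wrist'); save(f,'w4')
zo=s['ee_pos'][2]-66.3
for d in viewer.pinpoint('grip',f)[:2]: print(round(d['score'],2),np.round(d['location']),np.round(atz(f,d['location'],72+zo),1))
g=f['img'].astype(int); hw=viewer.pinpoint('well',f)
for d in hw[:1]: print(d['score'],atz(f,d['location'],62))
a=f['img'][60:350,110:500,::-1]; cv2.imwrite('pics/w4b.png',cv2.resize(a,None,fx=2,fy=2))
E
```

```text
[463.82694033 -96.93498232 171.89601768] [-1.79992752e+02 -9.69087443e-03  1.01973314e+02] [ 0.91519481  0.30748236 -3.17512616] 11.754859598176823 34.9992710351944
0.67 [255. 258.] [463.8 -98.8 177.6]
0.95 [ 654.60213036 -113.46431468   62.        ]
```

View pics/w4b.png

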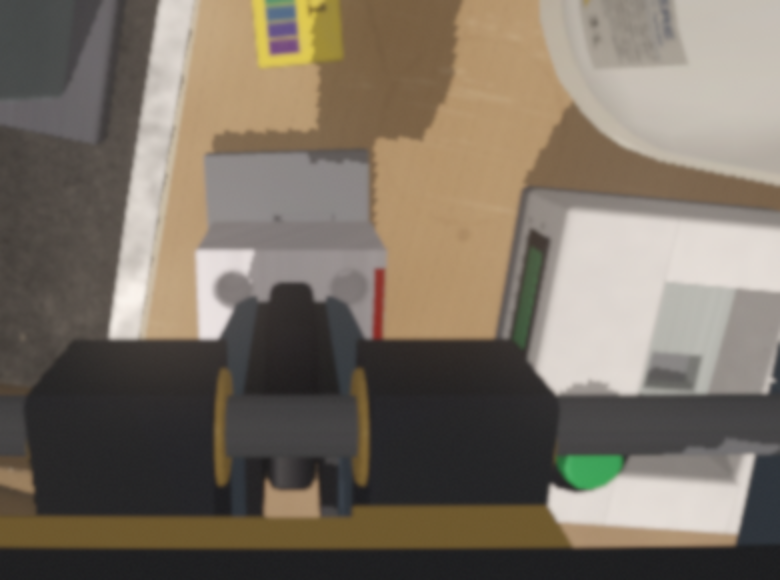

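```bash
python3 - <<'E'
from h import *
s=sensors.state(); T=Rm(s['ee_rot'])
f=viewer.grab_frame('wrist')
q=lambda u,v:(u/2+110-.25,v/2+60-.25)
for u,v in [(197,249),(384,247)]:
    p=atz(f,q(u,v),153.6); print(p, T.T@(p-s['ee_pos']))
for u,v,z in [(645,378,26),(698,385,26),(655,353,26),(703,358,26),(666,283,62)]: print((u,v),atz(f,q(u,v),z))
c=np.array([643,-115.1]);a=np.radians(6.3);x=np.array([np.cos(a),np.sin(a)]);y=np.array([-x[1],x[0]])
for n,o,z in [('wellcorner',c+(12-28)*x+46*y,62),('btn?',c-45*x-33*y,70),('frontleft',c-65*x+75*y,62)]+[(('slot',yy),c+(20-13)*x+yy*y,26) for yy in(-18,-9,0)]:
    p=proj(f,(*o,z)); print(n,(p-[110,60])*2)
E
```

```text
[431.33106519 -72.39482343 153.6       ] [ 30.44598927 -26.04323416  17.25150058]
[480.92536276 -61.26042169 153.6       ] [31.05139373 24.78180577 17.11713273]
(645, 378) [ 649.27080927 -125.93030006   26.        ]
(698, 385) [ 677.10723529 -124.06686272   26.        ]
(655, 353) [ 649.5164963  -112.15814969   26.        ]
(703, 358) [ 674.19053705 -109.74285175   26.        ]
(666, 283) [619.00846536 -70.60389878  62.        ]
wellcorner [671.75600873 285.09754149]
btn? [573.58119008 454.77358731]
frontleft [573.22887639 206.22987657]
('slot', -18) [645.1555164 389.7720203]
('slot', -9) [649.4610003  373.33783786]
('slot', 0) [653.8147061  356.66508571]
```

```bash
python3 - <<'E'
from h import *
path([((655.6,-121.5,172),96.3,9)])
E
```

```text
[-0.71,2.03,-0.01,0,0,0.011,-0.69,2.04,-0.01,0,0,0.011,-0.67,2.05,-0.01,0,0,0.011,-0.64,2.06,-0.01,0,0,0.011,-0.62,2.06,-0.01,0,0,0.011]
[-0.6,2.07,-0.01,0,0,0.011,-0.58,2.08,-0.01,0,0,0.011,-0.55,2.08,-0.01,0,0,0.011,-0.53,2.09,-0.01,0,0,0.011]
```

>>> step_arm(plan=[-0.71, 2.03, 0, 0, 0, 0.011, -0.69, 2.04, 0, 0, 0, 0.011, -0.67, 2.05, 0, 0, 0, 0.011, -0.64, 2.06, 0, 0, 0, 0.011, -0.62, 2.06, 0, 0, 0, 0.011])

```text
time_s: 8.03
ee_pos: [571.5, -110.7, 170.8]
ee_rot: [-179.9, -0.0, 98.8]
force: [-0.7, -0.5, -3.1]
gripper_width: 11.7
gripper_force: 35.0
```

>>> step_arm(plan=[-0.6, 2.07, 0, 0, 0, 0.011, -0.58, 2.08, 0, 0, 0, 0.011, -0.55, 2.08, 0, 0, 0, 0.011, -0.53, 2.09, 0, 0, 0, 0.011, 0, 0, 0, 0, 0, 0])

```text
time_s: 8.45
ee_pos: [660.2, -122.1, 170.0]
ee_rot: [179.9, 0.0, 96.3]
force: [1.1, -0.9, -3.6]
gripper_width: 12.0
gripper_force: 35.0
```

>>> step_arm(plan=[0, 0, 1, 0, 0, 0, 0, 0, 1, 0, 0, 0, 0, 0, 1, 0, 0, 0, 0, 0, 0, 0, 0, 0, 0, 0, 0, 0, 0, 0])

```text
time_s: 8.87
ee_pos: [655.1, -121.4, 140.6]
ee_rot: [-179.8, -0.1, 96.3]
force: [0.3, -0.2, -2.8]
gripper_width: 11.8
gripper_force: 35.0
```

```bash
python3 - <<'E'
from h import *
s=sensors.state(); print(s['ee_pos'],s['ee_rot'],s['force'])
f=viewer.grab_frame('wrist'); save(f,'w5')
for k,z in [('well',62),('start_top',70)]:
  for d in viewer.pinpoint(k,f)[:1]: print(k,d['score'],d['location'],atz(f,d['location'],z))
c=np.array([643,-115.1]);a=np.radians(6.3);x=np.array([np.cos(a),np.sin(a)]);y=np.array([-x[1],x[0]])
im=f['img'][60:350,110:500,::-1].copy(); im=cv2.resize(im,None,fx=2,fy=2)
for X,Y in [(-16,46),(40,46),(-16,20),(40,20),(-65,75),(65,75)]:
    p=(proj(f,(*(c+X*x+Y*y),62))-[110,60])*2; print((X,Y),p); cv2.circle(im,tuple(int(v) for v in np.round(p)),2,(255,0,255),-1)
cv2.imwrite('pics/w5b.png',im)
E
```

```text
[ 655.12864153 -121.44091658  140.60347566] [-1.79825110e+02 -6.21204403e-02  9.63013470e+01] [ 0.32910046 -0.19213121 -2.8177134 ]
(-16, 46) [215.33804435 142.85170352]
(40, 46) [374.04492004 142.94183763]
(-16, 20) [217.36582934 215.30056671]
(40, 20) [371.76150601 215.42819377]
(-65, 75) [70.53965134 57.79658766]
(65, 75) [449.63609613  57.56626893]
```

View pics/w5b.png

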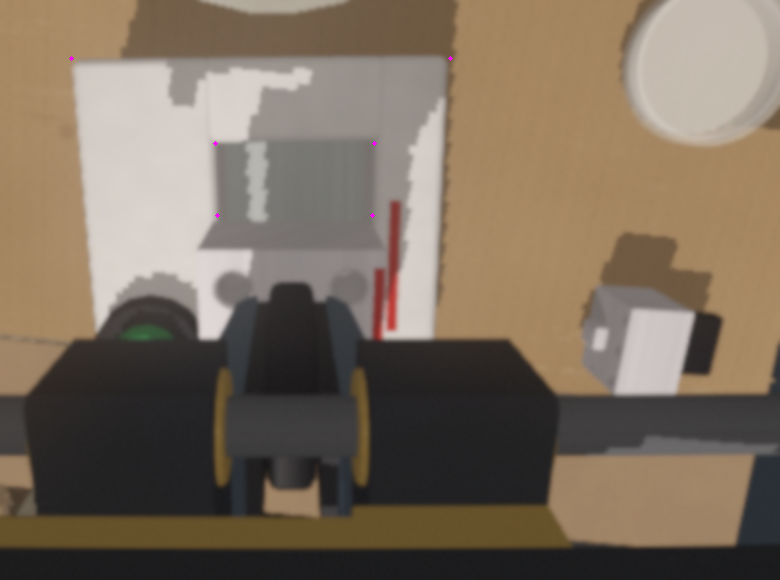

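>>> step_arm(plan=[0, 0.1, 0.4, 0, 0, -0.008, 0, 0, 0.4, 0, 0, 0, 0, 0, 0.4, 0, 0, 0, 0, 0, 0.2, 0, 0, 0, 0, 0, 0, 0, 0, 0])

```text
time_s: 9.43
ee_pos: [657.0, -121.5, 127.1]
ee_rot: [-179.9, -0.0, 96.8]
force: [0.1, 0.1, -3.5]
gripper_width: 12.1
gripper_force: 35.0
```

>>> step_arm(plan=[0, 0, 0.2, 0, 0, 0, 0, 0, 0.2, 0, 0, 0, 0, 0, 0.2, 0, 0, 0, 0, 0, 0.2, 0, 0, 0, 0, 0, 0, 0, 0, 0])

```text
time_s: 9.85
ee_pos: [657.2, -121.5, 119.5]
ee_rot: [-180.0, -0.0, 96.8]
force: [-0.4, 0.1, -3.6]
gripper_width: 11.6
gripper_force: 35.0
```

>>> step_arm(plan=[0, -0.1, 0, 0, 0, 0, 0, 0, 0, 0, 0, 0, 0, 0, 0.2, 0, 0, 0, 0, 0, 0.2, 0, 0, 0, 0, 0, 0, 0, 0, 0])

```text
time_s: 10.27
ee_pos: [656.2, -121.6, 115.5]
ee_rot: [-180.0, -0.0, 96.8]
force: [-0.1, -0.7, -4.0]
gripper_width: 11.8
gripper_force: 35.0
```

>>> step_arm(plan=[0, 0, 0.2, 0, 0, 0, 0, 0, 0.2, 0, 0, 0, 0, 0, 0.2, 0, 0, 0, 0, 0, 0.2, 0, 0, 0, 0, 0, 0, 0, 0, 0])

```text
time_s: 10.68
ee_pos: [656.2, -121.6, 107.4]
ee_rot: [-179.9, -0.0, 96.8]
force: [0.3, -0.0, -4.1]
gripper_width: 12.0
gripper_force: 35.0
```

>>> step_arm(plan=[0, 0, 0.3, 0, 0, 0, 0, 0, 0.3, 0, 0, 0, 0, 0, 0.3, 0, 0, 0, 0, 0, 0.2, 0, 0, 0, 0, 0, 0, 0, 0, 0])

```text
time_s: 11.1
ee_pos: [656.1, -121.6, 96.2]
ee_rot: [-179.9, -0.0, 96.8]
force: [0.2, 0.4, -2.4]
gripper_width: 11.8
gripper_force: 35.0
```

>>> step_arm(plan=[0, 0, 0.1, 0, 0, 0, 0, 0, 0, 0, 0, 0, 0, 0, 0.1, 0, 0, 0, 0, 0, 0, 0, 0, 0])

```text
time_s: 11.43
ee_pos: [656.5, -121.7, 95.0]
ee_rot: [180.0, -0.0, 96.8]
force: [-0.9, 0.4, -4.3]
gripper_width: 11.6
gripper_force: 35.0
```

>>> step_arm(plan=[0, 0, 0.1, 0, 0, 0, 0, 0, 0, 0, 0, 0])

```text
time_s: 11.6
ee_pos: [656.5, -121.7, 93.9]
ee_rot: [-180.0, -0.0, 96.8]
force: [0.3, 1.0, -4.4]
gripper_width: 12.2
gripper_force: 35.0
```

>>> step_arm(plan=[0, 0, 0.1, 0, 0, 0, 0, 0, 0, 0, 0, 0])

```text
time_s: 11.77
ee_pos: [656.4, -121.7, 92.8]
ee_rot: [-180.0, -0.0, 96.8]
force: [0.2, 0.7, -3.2]
gripper_width: 11.8
gripper_force: 35.0
```

Now half-millimetre steps until touch.

>>> step_arm(plan=[0, 0, 0.05, 0, 0, 0, 0, 0, 0, 0, 0, 0])

```text
time_s: 11.93
ee_pos: [656.5, -121.7, 92.4]
ee_rot: [-180.0, -0.0, 96.8]
force: [0.4, 0.5, -3.2]
gripper_width: 11.6
gripper_force: 35.0
```

>>> step_arm(plan=[0, 0, 0.05, 0, 0, 0, 0, 0, 0, 0, 0, 0])

```text
time_s: 12.1
ee_pos: [656.5, -121.7, 92.0]
ee_rot: [-180.0, -0.0, 96.8]
force: [-1.4, -0.7, -3.1]
gripper_width: 11.8
gripper_force: 35.0
```

>>> step_arm(plan=[0, 0, 0.05, 0, 0, 0, 0, 0, 0, 0, 0, 0])

```text
time_s: 12.27
ee_pos: [656.5, -121.7, 91.4]
ee_rot: [-180.0, -0.0, 96.8]
force: [0.2, 0.8, -3.0]
gripper_width: 11.8
gripper_force: 35.0
```

>>> step_arm(plan=[0, 0, 0.05, 0, 0, 0, 0, 0, 0, 0, 0, 0])

```text
time_s: 12.43
ee_pos: [656.5, -121.7, 90.9]
ee_rot: [-180.0, -0.0, 96.8]
force: [-0.2, -0.1, -3.3]
gripper_width: 12.0
gripper_force: 35.0
```

>>> step_arm(plan=[0, 0, 0.05, 0, 0, 0, 0, 0, 0, 0, 0, 0])

```text
time_s: 12.6
ee_pos: [656.4, -121.7, 90.4]
ee_rot: [-180.0, -0.0, 96.8]
force: [-0.7, 0.4, -2.3]
gripper_width: 12.1
gripper_force: 35.0
```

>>> step_arm(plan=[0, 0, 0.05, 0, 0, 0, 0, 0, 0, 0, 0, 0])

```text
time_s: 12.77
ee_pos: [656.5, -121.7, 89.9]
ee_rot: [-180.0, -0.0, 96.8]
force: [1.1, 0.1, -2.5]
gripper_width: 11.8
gripper_force: 35.0
```

>>> step_arm(plan=[0, 0, 0.1, 0, 0, 0, 0, 0, 0, 0, 0, 0])

```text
time_s: 12.93
ee_pos: [656.4, -121.7, 88.8]
ee_rot: [-180.0, -0.0, 96.8]
force: [0.5, 1.1, -3.8]
gripper_width: 11.9
gripper_force: 35.0
```

>>> step_arm(plan=[0, 0, 0.1, 0, 0, 0, 0, 0, 0, 0, 0, 0])

```text
time_s: 13.1
ee_pos: [656.4, -121.7, 87.8]
ee_rot: [-180.0, -0.0, 96.8]
force: [0.3, -0.9, -3.0]
gripper_width: 11.8
gripper_force: 35.0
```

>>> step_arm(plan=[0, 0, 0.1, 0, 0, 0, 0, 0, 0, 0, 0, 0])

```text
time_s: 13.27
ee_pos: [656.4, -121.6, 86.8]
ee_rot: [-180.0, -0.0, 96.8]
force: [0.4, 0.1, -3.1]
gripper_width: 11.7
gripper_force: 35.0
```

>>> step_arm(plan=[0, 0, 0.1, 0, 0, 0, 0, 0, 0, 0, 0, 0])

```text
time_s: 13.43
ee_pos: [656.4, -121.7, 85.8]
ee_rot: [-180.0, -0.0, 96.8]
force: [-0.7, 0.3, -3.8]
gripper_width: 11.7
gripper_force: 35.0
```

>>> step_arm(plan=[0, 0, 0.1, 0, 0, 0, 0, 0, 0, 0, 0, 0])

```text
time_s: 13.6
ee_pos: [656.4, -121.7, 84.8]
ee_rot: [-180.0, -0.0, 96.8]
force: [-1.0, -0.1, -3.6]
gripper_width: 11.7
gripper_force: 35.0
```

>>> step_arm(plan=[0, 0, 0.05, 0, 0, 0, 0, 0, 0, 0, 0, 0])

```text
time_s: 13.77
ee_pos: [656.5, -121.7, 84.4]
ee_rot: [-180.0, -0.0, 96.8]
force: [0.1, 0.4, -4.0]
gripper_width: 12.1
gripper_force: 35.0
```

>>> step_arm(plan=[0, 0, 0.05, 0, 0, 0, 0, 0, 0, 0, 0, 0])

```text
time_s: 13.93
ee_pos: [656.6, -121.7, 84.1]
ee_rot: [180.0, -0.0, 96.8]
force: [0.0, 0.0, -2.4]
gripper_width: 11.9
gripper_force: 35.0
```

>>> step_arm(plan=[0, 0, 0.05, 0, 0, 0, 0, 0, 0, 0, 0, 0])

```text
time_s: 14.1
ee_pos: [656.6, -121.7, 84.1]
ee_rot: [180.0, 0.0, 96.8]
force: [-0.8, 0.5, 1.0]
gripper_width: 11.9
gripper_force: 35.0
```

>>> step_arm(plan=[0, 0, 0.05, 0, 0, 0, 0, 0, 0, 0, 0, 0])

```text
time_s: 14.27
ee_pos: [656.7, -121.7, 84.1]
ee_rot: [180.0, 0.0, 96.8]
force: [-3.3, 0.2, 4.3]
gripper_width: 11.8
gripper_force: 35.0
```

>>> step_arm(plan=[0, 0, -0.1, 0, 0, 0, 0, 0, 0, 0, 0, 0, 0, 0, 0, 0, 0, 0, 0, 0, 0, 0, 0, 0], hand=2.4)

```text
time_s: 14.6
ee_pos: [656.7, -121.7, 83.8]
ee_rot: [180.0, -0.0, 96.8]
force: [-0.4, 0.6, -0.4]
gripper_width: 23.5
gripper_force: 0.0
```

>>> step_arm(plan=[0, 0, -0.5, 0, 0, 0, 0, 0, -1.5, 0, 0, 0, 0, 0, -2, 0, 0, 0, 0, 0, -2, 0, 0, 0, 0, 0, -2, 0, 0, 0])

```text
time_s: 15.02
ee_pos: [656.5, -121.7, 165.0]
ee_rot: [-180.0, -0.0, 96.8]
force: [1.2, -0.5, -0.5]
gripper_width: 23.7
gripper_force: 0.0
```

>>> step_arm(plan=[3, -1, -2, 0, 0, 0, 0, 0, 0, 0, 0, 0, 0, 0, 0, 0, 0, 0, 0, 0, 0, 0, 0, 0], hand=0)

```text
time_s: 15.35
ee_pos: [643.0, -93.2, 183.9]
ee_rot: [-180.0, 0.0, 96.8]
force: [1.0, 0.5, -0.2]
gripper_width: 1.1
gripper_force: 0.0
```

```bash
python3 - <<'E'
from h import *
s=sensors.state(); print(s['ee_pos'],s['ee_rot'],s['force'])
f=viewer.grab_frame('wrist'); g=viewer.grab_frame('top')
for ff in (f,g):
 for k,z in [('start_top',70),('grip',90),('tube_block',18)]:
  for d in viewer.pinpoint(k,ff)[:2]: print(k,round(d['score'],2),np.round(d['location']),np.round(atz(ff,d['location'],z),1))
cv2.imwrite('pics/w6.png',cv2.resize(f['img'][:,:,::-1],(800,600)))
E
```

```text
[642.95515468 -93.1513709  183.88670745] [-1.79994551e+02  1.94344572e-02  9.67885512e+01] [ 1.02348246  0.52852637 -0.23478661]
grip 0.81 [436. 241.] [ 795.1 -112.2   90. ]
grip 0.79 [268. 236.] [ 656.3 -123.8   90. ]
tube_block 0.69 [265. 209.] [ 656.5 -124.1   18. ]
tube_block 0.66 [391. 238.] [ 792.3 -141.4   18. ]
grip 0.56 [316. 109.] [ 824.  -140.2   90. ]
```

View pics/w6.png

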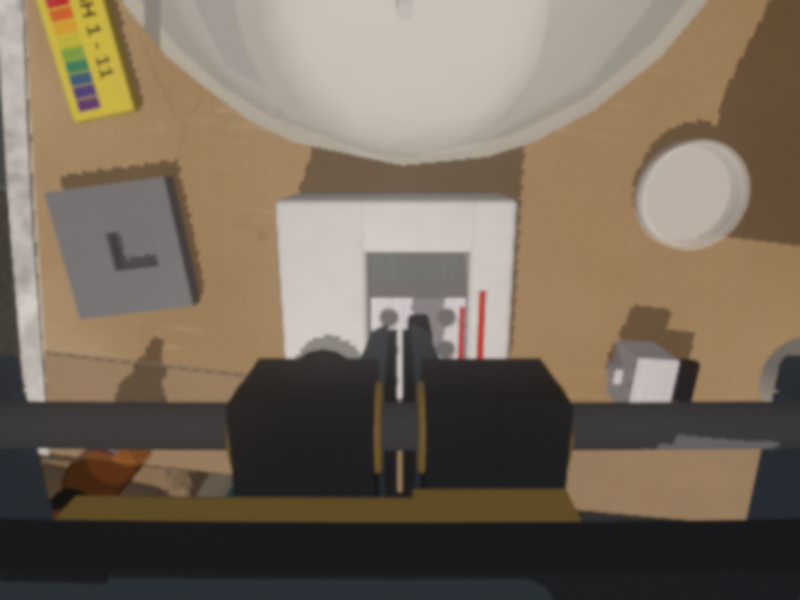

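```bash
python3 - <<'E'
from h import *
path([((560,-100,250),96.8,5)])
E
```

```text
[0.06,-1.66,-1.33,0,0,0,0.06,-1.66,-1.33,0,0,0,0.06,-1.66,-1.33,0,0,0,0.06,-1.66,-1.33,0,0,0,0.07,-1.66,-1.33,0,0,0]
```

>>> step_arm(plan=[0.06, -1.66, -1.33, 0, 0, 0, 0.06, -1.66, -1.33, 0, 0, 0, 0.06, -1.66, -1.33, 0, 0, 0, 0.06, -1.66, -1.33, 0, 0, 0, 0.06, -1.66, -1.33, 0, 0, 0])

```text
time_s: 16.17
ee_pos: [559.5, -100.0, 250.9]
ee_rot: [-180.0, -0.0, 96.8]
force: [-0.3, -0.2, 0.6]
gripper_width: 0.4
gripper_force: 0.0
```

>>> step_arm(plan=[0, 0, 0, 0, 0, 0, 0, 0, 0, 0, 0, 0, 0, 0, 0, 0, 0, 0, 0, 0, 0, 0, 0, 0])

```text
time_s: 16.5
ee_pos: [560.7, -99.8, 249.4]
ee_rot: [-179.9, -0.0, 96.8]
force: [-0.8, -0.3, -1.0]
gripper_width: 0.9
gripper_force: 0.0
```

```bash
python3 - <<'E'
from h import *
s=sensors.state(); print(s['ee_pos'])
for i in range(2):
  f=viewer.grab_frame('wrist')
  for k,z in [('start_top',70),('well',62)]:
    for d in viewer.pinpoint(k,f)[:1]: print(k,round(d['score'],2),np.round(d['location']),np.round(atz(f,d['location'],z),1))
h=cv2.cvtColor(f['img'],cv2.COLOR_RGB2HSV); m=cv2.inRange(h,(45,110,50),(85,255,255))
n,l,st,ce=cv2.connectedComponentsWithStats(m)
for i in range(1,n):
    if st[i][4]>60: print(st[i],ce[i],[np.round(atz(f,ce[i],z),1) for z in(66,70,74)])
E
```

```text
[560.65159866 -99.78988878 249.38590309]
start_top 0.64 [295. 229.] [ 609.4 -154.    70. ]
start_top 0.52 [292. 229.] [ 606.6 -154.8   70. ]
[281 218  24  12 232] [292.43534483 224.26724138] [array([ 606.8, -150.5,   66. ]), array([ 606.2, -149.1,   70. ]), array([ 605.6, -147.6,   74. ])]
```

```bash
python3 - <<'E'
from h import *
path([((606.5,-153.5,150),96.8,5),((606.5,-153.5,100),96.8,3)])
E
```

```text
[-1.17,0.79,2,0,0,0,-1.17,0.79,2,0,0,0,-1.17,0.79,2,0,0,0,-1.17,0.79,2,0,0,0,-1.17,0.79,2,0,0,0]
[0,0,1.67,0,0,0,0,0,1.67,0,0,0,0,0,1.67,0,0,0]
```

>>> step_arm(plan=[-1.17, 0.79, 2, 0, 0, 0, -1.17, 0.79, 2, 0, 0, 0, -1.17, 0.79, 2, 0, 0, 0, -1.17, 0.79, 2, 0, 0, 0, -1.17, 0.79, 2, 0, 0, 0])

```text
time_s: 17.22
ee_pos: [606.9, -153.8, 149.5]
ee_rot: [180.0, -0.0, 96.8]
force: [0.5, -0.1, -0.9]
gripper_width: 0.5
gripper_force: 0.0
```

>>> step_arm(plan=[0, 0, 1.67, 0, 0, 0, 0, 0, 1.67, 0, 0, 0, 0, 0, 1, 0, 0, 0, 0, 0, 0.6, 0, 0, 0, 0, 0, 0, 0, 0, 0])

```text
time_s: 17.63
ee_pos: [605.8, -153.1, 99.9]
ee_rot: [-179.9, -0.1, 96.8]
force: [-0.6, -0.3, 0.5]
gripper_width: 0.2
gripper_force: 0.0
```

>>> step_arm(plan=[0, 0, 0.3, 0, 0, 0, 0, 0, 0.3, 0, 0, 0, 0, 0, 0.2, 0, 0, 0, 0, 0, 0, 0, 0, 0])

```text
time_s: 17.97
ee_pos: [607.3, -153.4, 94.0]
ee_rot: [179.9, 0.0, 96.8]
force: [0.9, -0.5, 3.5]
gripper_width: 0.6
gripper_force: 1.5
```

>>> step_arm(plan=[0, 0, 0.1, 0, 0, 0, 0, 0, 0, 0, 0, 0])

```text
time_s: 18.13
ee_pos: [607.2, -153.4, 92.9]
ee_rot: [179.9, 0.0, 96.8]
force: [1.6, 0.2, 3.5]
gripper_width: 0.2
gripper_force: 1.7
```

>>> step_arm(plan=[0, 0, 0.1, 0, 0, 0, 0, 0, 0, 0, 0, 0])

```text
time_s: 18.3
ee_pos: [607.3, -153.4, 92.3]
ee_rot: [179.9, 0.0, 96.8]
force: [1.0, 0.5, 5.7]
gripper_width: 0.8
gripper_force: 3.2
```

>>> step_arm(plan=[0, 0, 0.06, 0, 0, 0, 0, 0, 0, 0, 0, 0])

```text
time_s: 18.47
ee_pos: [607.3, -153.4, 92.2]
ee_rot: [179.9, 0.0, 96.8]
force: [0.4, 0.5, 10.5]
gripper_width: -0.1
gripper_force: 4.6
```

>>> step_arm(plan=[0, 0, 0.06, 0, 0, 0, 0, 0, 0, 0, 0, 0])

```text
time_s: 18.63
ee_pos: [607.3, -153.4, 92.2]
ee_rot: [179.8, 0.0, 96.8]
force: [-1.0, 0.9, 11.0]
gripper_width: 0.6
gripper_force: 5.9
```

>>> step_arm(plan=[0, 0, -0.3, 0, 0, 0, 0, 0, -0.5, 0, 0, 0, 0, 0, -1, 0, 0, 0, 0, 0, -2, 0, 0, 0, 0, 0, -3, 0, 0, 0])

```text
time_s: 19.05
ee_pos: [603.8, -152.7, 155.7]
ee_rot: [-179.5, -0.2, 96.8]
force: [0.2, 0.3, -0.2]
gripper_width: 0.3
gripper_force: 0.0
```

>>> step_arm(plan=[0.5, -2, -3, 0, 0, 0, 0.5, -2, -3, 0, 0, 0, 0, -2, -1, 0, 0, 0, 0, 0, 0, 0, 0, 0, 0, 0, 0, 0, 0, 0])

```text
time_s: 19.47
ee_pos: [545.0, -150.5, 228.7]
ee_rot: [180.0, 0.0, 96.7]
force: [0.3, 0.4, -0.0]
gripper_width: 0.4
gripper_force: 0.0
```

>>> step_arm(plan=[0, 0, 0, 0, 0, 0, 0, 0, 0, 0, 0, 0, 0, 0, 0, 0, 0, 0, 0, 0, 0, 0, 0, 0, 0, 0, 0, 0, 0, 0])

```text
time_s: 19.88
ee_pos: [545.8, -150.3, 227.1]
ee_rot: [-179.9, -0.0, 96.8]
force: [0.5, -0.6, 1.2]
gripper_width: 0.3
gripper_force: 0.0
```

```bash
python3 - <<'E'
from h import *
f=viewer.grab_frame('wrist'); cv2.imwrite('pics/w7.png',cv2.resize(f['img'][:,:,::-1],(800,600)))
E
```

```text
(no output)
```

View pics/w7.png

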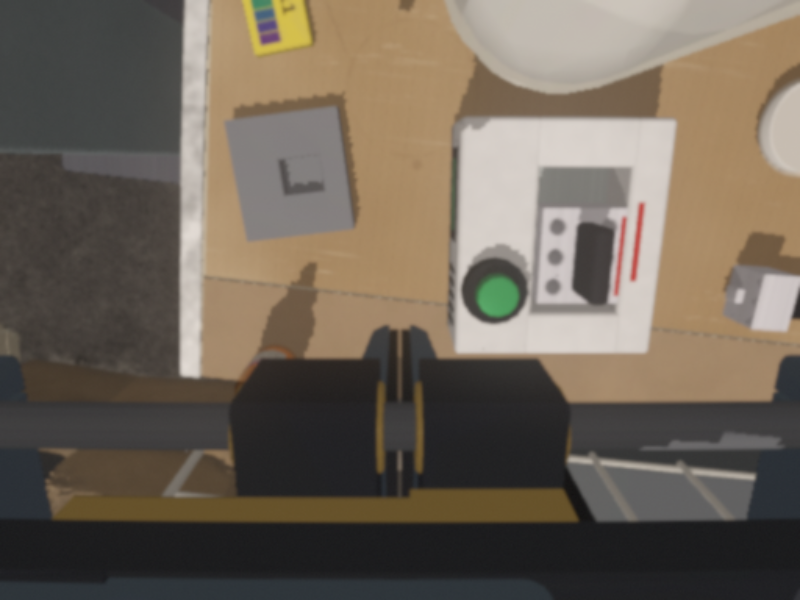

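```bash
python3 - <<'E'
from h import *
from scipy.optimize import least_squares
f=viewer.grab_frame('wrist'); g=viewer.grab_frame('top'); sc=viewer.grab_frame('scene')
obs=[]
for n,F in (('w',f),('t',g),('s',sc)):
  h=cv2.cvtColor(F['img'],cv2.COLOR_RGB2HSV); m=cv2.inRange(h,(50,110,40),(85,255,255))
  k,l,st,ce=cv2.connectedComponentsWithStats(m)
  for i in range(1,k):
    if st[i][4]>15:
      print(n,st[i],ce[i],[np.round(atz(F,ce[i],z),1) for z in (70,84)])
      if np.linalg.norm(atz(F,ce[i],75)[:2]-[607,-153])<15: obs.append((F,ce[i]))
r=least_squares(lambda P:np.concatenate([proj(F,P)-c for F,c in obs]),[607,-153,75]); print(r.x,r.fun)
F=f; im=cv2.resize(F['img'][150:225,270:350,::-1],None,fx=7,fy=7,interpolation=cv2.INTER_CUBIC); cv2.imwrite('pics/btn.png',im)
E
```

```text
w [163   0   9   4  27] [166.14814815   1.37037037] [array([450.1,  -2.4,  70. ]), array([453.9,  -5.7,  84. ])]
w [306 178  25  24 480] [318.11041667 189.55833333] [array([ 607.6, -152.7,   70. ]), array([ 604.5, -149.3,   84. ])]
t [316 189   7  10  52] [319.03846154 193.88461538] [array([ 605.6, -144.3,   70. ]), array([ 604.1, -142.1,   84. ])]
t [325 191   4   6  16] [326.3125 193.375 ] [array([ 606.9, -163. ,   70. ]), array([ 605.3, -160.6,   84. ])]
s [159 139   5  12  24] [161.         145.16666667] [array([555.1, 387.1,  70. ]), array([547.7, 373. ,  84. ])]
s [303 223  11  11  95] [307.74736842 228.12631579] [array([ 610.5, -148.1,   70. ]), array([ 602. , -152.7,   84. ])]
s [276 227  15  11  53] [283. 232.] [array([ 558.4, -107.4,   70. ]), array([ 550.9, -112.7,   84. ])]
[ 605.7016152  -151.05744765   78.1273068 ] [-0.17541626  0.32045925  3.13258607 -0.39514615 -4.14145239  0.11446923
  0.1255064   0.0260848 ]
```

View pics/btn.png

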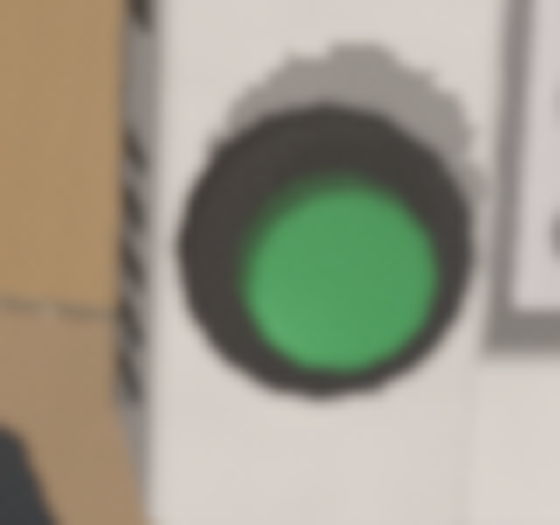

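```bash
python3 -c "
from workcell import env
print(env.job_done())"
```

```text
the job is handed in; nothing more can be done
None
```

The tube block is home in the heater's well with its stripe on the red-line side. The start button went down to its stop at about 11 N and was let go, the arm is clear, and the job was handed in at about 20 s. No verdict came back, and I didn't check the button's travel directly.

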